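# Hold the desk drawer unit's key lock open

## Task

Take the red-headed key out of its wooden stand and push it fully home in the lock on top of the drawer unit; two wafers inside stick a little to one side or the other, so twist the key slightly left and right while pushing lightly until it goes all the way in. Then turn it a quarter turn clockwise (seen from above), which pushes the top drawer ajar, and finish still gripping the key and holding it turned, because the lock springs back if released. Do not knock over or shift the white cup or the glue stick.

Things in the scene. Friction and masses are not known exactly. Their poses are not given: they have to be found in the camera images.
- key: Upright key. Origin at the blade's tip, z up to the head. Steel blade 16 mm wide (x), 3.2 mm thick (y), 32 mm long, blunt tip (15.4 x 2.8 mm). Above it a red plastic head 28 (x) x 10 (y) x 36 mm tall, 32 to 68 mm above the tip: grip it across the 10 mm. A half turn about z makes no difference. About 80 g.
- key_shoulder (a point): On the key: the underside of the red head on the key's axis, 32 mm above the blade's tip, axes as the key. It meets the top of the lock when the key is fully home; in the stand it rests on the stand's top.
- key_grip (a point): On the key: centre of the red head for gripping, 53 mm above the blade's tip, axes as the key.
- key_stand: Light wooden block 62 x 76 x 40 mm fixed to the desk, origin at the centre of its underside, z up, with an upright slot 18 x 5.2 mm along its x in the middle of its top, 36 mm deep. At the start the key's blade stands in the slot, its head resting on the top.
- unit: Black three-drawer unit fixed to the desk, body 200 x 176 x 170 mm, drawer handles facing its -x (towards the robot); origin at the centre of its underside, z up. Its top is 170 mm up.
- keyway (a point): Centre of the keyhole's mouth, on top of the round steel lock (47 mm across, 42 mm tall) on the unit: 45 mm in front (-x) of the unit's origin, 212 mm above it; axes as the unit's. The hole goes straight down, 17.6 mm along x, 4.8 mm along y when the plug is at 0, mouth chamfered 1.5 mm. The key goes 32 mm deep, until its head meets the mouth.
- wafers (a point): In the lock, on its axis, 13 mm below the mouth: top of the first of two wafers (the other's is 23 mm below), slots 17.6 x 4.4 mm. Each starts twisted at random by up to 0.35 rad either way, held by friction (0.08 N m). The key stops on it until twisted to match within about 0.08 rad (the plug turns too), then slides on and carries that wafer along. 5 to 10 N of push will do.
- plug (a joint): Lock plug: 0 = keyhole along the unit's x, grows as it turns clockwise seen from above; 1.571 = a quarter turn, stop at 1.65, and at -0.55 the other way. A spring of 0.05 N m per rad returns it to 0; with both wafers turning takes about 0.25 N m. The key has about 0.1 rad of play in it, so turn the gripper a little farther.
- unit_drawer_3 (a joint): Top drawer of the unit: 0 shut, grows (m) as it slides out to the unit's -x. It is driven by the plug alone: 0.020 m per rad of the plug, so about 0.031 m out at a quarter turn (a little inward when the plug turns the other way).
- monitor_left: Large black monitor over the back of the desk, an obstacle for the arm: origin under its foot. Screen 550 mm wide along its y, 330 mm tall, 24 mm thick, its centre 50 mm in front (-x) of the origin and 396 mm up, so it fills heights 0.23 to 0.56 m. Its left end (+y) reaches nearest the robot; pass in front of it.
- cup: White paper cup 72 mm across, 83 mm tall, loose bystander; origin at the centre of its underside.
- glue: Upright white glue stick with a red cap, 28 mm across, 94 mm tall, loose bystander; origin at the centre of its underside.

How it is judged:
By the outcome, as a careful person would: the job done as asked, in the order asked, and still so for the second after the job is handed in, while the arm keeps its last pose, push and grip.
It also fails if it takes over 72 s, if anything falls off the work surface, if the arm or the gripper's body presses on something with over 40 N, if the wrist force passes 120 N, or if a joint passes its speed limit or range.

## Robot

A 6-joint arm with a two-finger parallel gripper is mounted at the origin on a cart in front of the work surface, level with it; the furniture and walls round the work are solid. World frame = base frame: x ahead of the robot, y to its left, z up, the work surface at z = 0. Lengths are in m, angles in degrees, forces in N, time in s.
With the tool pointing down it reaches from about 0.225 to 0.725 m from the base axis. Payload 3.1 kg.
Tool frame: the origin (TCP) lies between the finger pads; the fingertips stand 22 mm ahead of it and the grasp point (between the pads) lies 3 mm ahead of it (bot.tip_reach is the distance from the TCP to the fingertips, in m); y points along the fingers, x is the direction in which the jaws open and shut, and the axes are right-handed (so a half turn about y gives the same grasp; the last joint's range is limited). The gripper opens to 85 mm and grips with 20 to 120 N. Pads are 22 mm wide; open, the fingers measure 114 mm over their backs; the gripper's body (76 mm by 85 mm) begins 54 mm behind the grasp point. The pads swing forward as they close: fully open they stand 13 mm farther back than shut.
Start: joints at [-72.124, 2.75, 5.684, 92.934, 0, 82.678], TCP at [0.224, -0.475, 0.253] pointing down, gripper open.
Joint ranges: [-166.93, 166.93], [-56.73, 111.36], [-69.38, 81.34], [-121.58, 131.49], [-85.45, 84.26], [-180, 180]. Speed limits (degrees/s): [159.86, 159.86, 180, 180, 180, 180].

## Interface

Orientations are given as [roll, pitch, yaw] about the fixed x, y, z axes, in that order (R = Rz(yaw) Ry(pitch) Rx(roll)).
In Python, from plant import bot, kinematics, optics, sensors gives the robot as it stands. Calls block until the motion is done:
- bot.move_ptp(position, orientation): joint-space move of the TCP to a pose.
- bot.line_to(position, attitude=None, rate=0.15, f_stop=None): straight line of the TCP; attitude=None keeps the orientation; rate is the mean speed in m/s. With f_stop (N) it stops when the force on the tool has changed by that much, and returns True; else False.
- bot.movej(angles): joint-space move.
- bot.release() and bot.close_gripper(): open the fingers fully, or close them until they stop; the grip force is fixed at half the most.
- bot.sleep(seconds).
- kinematics.solve_ik(position, orientation): joint angles nearest the present ones, or None.
- optics.get_image(name): name is "side" or "top" or "wrist"; returns a dict with "image" (384x512x3 uint8, red, green, blue), "range_z" (384x512 float32, m along the optical axis (not along the pixel's ray), 0 where there is no reading), "fx", "fy", "cx", "cy" (pixels), "R" (3x3) and "t" (3): a world point X has camera coordinates R X + t. Camera axes: x right, y down, z forward; pixel columns grow to the right and rows downward; lengths in m; the calibration is good to about 2 mm. The wrist camera is an equidistant fisheye: a pixel r from the principal point sees the ray r / f radians off the axis. A picture is of the moment at which its call begins.
A pose or a line that the arm cannot do raises bot.Unreachable and nothing moves.
- bot.sign_off(): hands the job in, once; it reports no verdict.
Readings, each from a call of its own:
- sensors.get_t(): time.
- sensors.get_qpos(): joint angles.
- sensors.get_qvel(): joint speeds.
- sensors.get_joint_torque(): joint torques, N m.
- sensors.get_eef_pos(): TCP position.
- sensors.get_orientation(): TCP orientation.
- sensors.get_contact_force(): force on the tool from outside, world axes, zero at the start.
- sensors.get_wrist_torque(): the same for the moment, N m.
- sensors.get_finger_gap(): finger opening in m.
Only numpy, scipy, OpenCV 4.12 (cv2) and the standard library are available. Lean on these libraries where they do the work, as an engineer would, in place of code of your own. Each camera call takes 0.05 s, during which the arm holds its last target. There are 200 camera calls.

## Working session

There is one attempt and no reset: what is moved stays moved. The work goes in short steps, each a Python script; the robot and the scene stay as the last script left them, time stands still between calls to the robot, and variables do not carry over. Pictures are saved under pics/ and viewed, about 8 in all and at most 12, crops included, and the job is handed in when it is done.

```bash
mkdir -p pics; ls; python3 - <<'E'
from plant import bot,kinematics,optics,sensors
import cv2,numpy as np
for n in ("side","top"):
    d=optics.get_image(n); np.savez(f"{n}0.npz",**d)
    cv2.imwrite(f"pics/{n}0.png",d["image"][:,:,::-1]); print(n,d["fx"],d["cx"],d["cy"],(-d["R"].T@d["t"]).round(3))
print(sensors.get_t(),sensors.get_orientation(),sensors.get_eef_pos(),sensors.get_contact_force())
E
```

```text
pics
side 436.69945535784234 257.4074426831912 194.09076203819598 [-0.024  0.887  0.611]
top 435.87110500242375 258.57425942006336 187.3630048913186 [ 0.43  -0.085  1.57 ]
0.1 [-89.98134303   0.1206629  -64.80404405] [ 0.22336161 -0.47456362  0.25222919] [ 0.07073     0.23771936 -1.0764077 ]
```

View pics/top0.png

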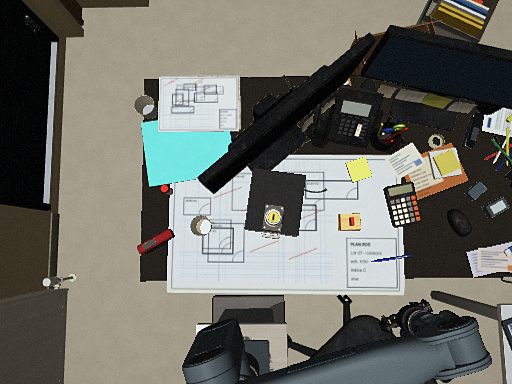

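View pics/side0.png

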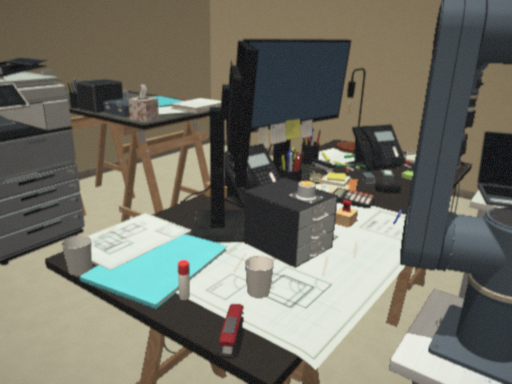

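The top view shows the lock at about (273,217) on the unit, the stand and red key at (349,222), the cup at (201,226) beside the unit and the glue stick at (165,188). The side view shows the same layout.

```bash
cat > h.py <<'E'
import numpy as np,cv2
from plant import bot,kinematics,optics,sensors
def ray(d,uv,fish=False):
    uv=np.atleast_2d(uv).astype(float)
    x=(uv[:,0]-d["cx"])/d["fx"]; y=(uv[:,1]-d["cy"])/d["fy"]
    if fish:
        r=np.hypot(x,y); s=np.where(r>1e-9,np.sin(r)/np.maximum(r,1e-9),1)
        v=np.c_[x*s,y*s,np.cos(r)]
    else: v=np.c_[x,y,np.ones_like(x)]
    return v@d["R"], -d["R"].T@d["t"]
def onplane(d,uv,z,fish=False):
    v,c=ray(d,uv,fish); return c+v*((z-c[2])/v[:,2])[:,None]
def world(d,mask):   # pinhole depth cloud
    r,c=np.nonzero(mask); v,o=ray(d,np.c_[c,r]); return o+v*d["range_z"][r,c][:,None]
E
python3 - <<'E'
from h import *
d=dict(np.load("top0.npz")); im=d["image"]
hsv=cv2.cvtColor(im,cv2.COLOR_RGB2HSV)
def box(u0,v0,u1,v1):
    m=np.zeros(im.shape[:2],bool); m[v0:v1,u0:u1]=True; return m
def show(n,m):
    P=world(d,m); r=cv2.minAreaRect(P[:,:2].astype(np.float32)); print(n,m.sum(),P.mean(0).round(4),"z",np.percentile(P[:,2],[5,50,95]).round(3),"rect",np.round(r[0],4),np.round(r[1],4),round(r[2],1)); return P
allP=world(d,np.ones(im.shape[:2],bool)).reshape(384,512,3); Z=allP[...,2]
show("red",box(335,208,365,235)&(hsv[...,1]>150)&((hsv[...,0]<8)|(hsv[...,0]>172)))
show("stand",box(335,208,365,235)&(Z>.03)&(Z<.05))
show("unit",box(235,160,315,245)&(Z>.16)&(Z<.18))
show("lock",box(255,195,295,240)&(Z>.2)&(Z<.225))
show("cup",box(185,210,220,245)&(Z>.03))
show("glue",box(155,180,175,197)&(Z>.03))
mon=box(195,30,380,195)&(Z>.2); P=world(d,mon); print("mon",P.min(0),P.max(0), P[P[:,1].argmax()],P[P[:,0].argmin()])
cv2.imwrite("pics/crop1.png",cv2.resize(im[150:250,185:375,::-1],None,fx=4,fy=4,interpolation=cv2.INTER_CUBIC))
E
```

```text
red 27 [ 0.5017 -0.3843  0.072 ] z [0.061 0.073 0.078] rect [ 0.5014 -0.3843] [0.0241 0.0087] 1.9
stand 293 [ 0.4993 -0.3836  0.0392] z [0.034 0.039 0.044] rect [ 0.5012 -0.3849] [0.0715 0.0556] 89.6
unit 3126 [ 0.5642 -0.1206  0.1685] z [0.163 0.168 0.174] rect [ 0.5626 -0.1202] [0.1752 0.1998] 81.6
lock 167 [ 0.5087 -0.1122  0.2108] z [0.206 0.211 0.216] rect [ 0.509  -0.1125] [0.0439 0.0441] 89.2
cup 135 [0.4914 0.1369 0.1295] z [0.035 0.065 0.087] rect [0.4802 0.0397] [0.2596 0.0694] 83.0
glue 80 [0.6148 0.2491 0.0995] z [0.039 0.089 0.098] rect [0.5335 0.0893] [0.4044 0.0261] 63.0
mon [ 0.42998646 -0.46213098  0.20022002] [0.97625709 0.07160337 1.56975874] [0.58474693 0.07160337 0.55907102] [ 0.42998646 -0.0849069   1.56975874]
```

View pics/crop1.png

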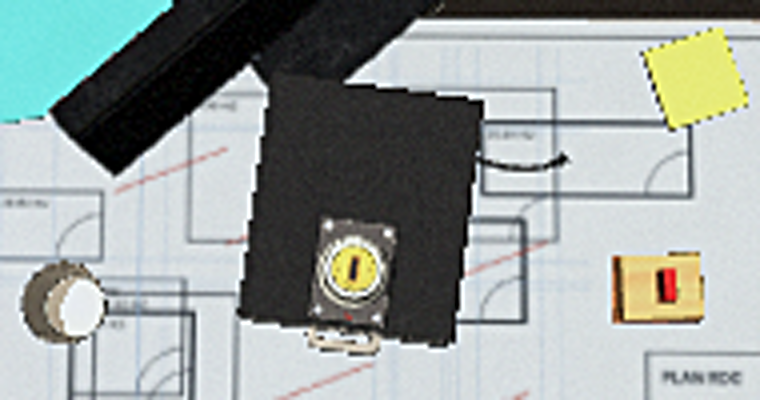

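The crop shows the key head lying along world x at crop (668,285), and the keyhole at (353,268), tilted with the unit to a yaw of about -8.4°. Next I check reach and choose the jaw yaw.

```bash
python3 - <<'E'
from h import *
for s in (90,-90):
    print("key",s,kinematics.solve_ik([.5014,-.384,.066],[-90,0,s]))
    for dy in (30,0,-60,-90,-100,-112):
        q=kinematics.solve_ik([.509,-.1125,.27],[-90,0,s-8.4+dy]); print(s,dy,None if q is None else np.round(q,1))
bot.move_ptp([.45,-.384,.22],[-90,0,90 if False else -90])
print(sensors.get_t(),sensors.get_qpos())
d=optics.get_image("wrist"); np.savez("w1.npz",**d); cv2.imwrite("pics/w1.png",d["image"][:,:,::-1])
print(d["fx"],d["cx"],d["cy"],(-d["R"].T@d["t"]),d["R"].round(3))
E
```

```text
key 90 [-4.35276231e+01  2.06226648e+01  4.93209917e+00  7.43094344e+01
 -2.54444375e-14 -4.35276231e+01]
90 30 [-19.8   2.5   7.3  94.8   0.  -41.4]
90 0 [-19.8   2.5   7.3  94.8   0.  -11.4]
90 -60 [-19.8   2.5   7.3  94.8   0.   48.6]
90 -90 [-19.8   2.5   7.3  94.8   0.   78.6]
90 -100 [-19.8   2.5   7.3  94.8   0.   88.6]
90 -112 [-19.8   2.5   7.3  94.8   0.  100.6]
key -90 [-4.35276231e+01  2.06226648e+01  4.93209917e+00  7.43094344e+01
  2.54444375e-14  1.36472377e+02]
-90 30 [-19.8   2.5   7.3  94.8   0.  138.6]
-90 0 [-19.8   2.5   7.3  94.8   0.  168.6]
-90 -60 [ -19.8    2.5    7.3   94.8    0.  -131.4]
-90 -90 [ -19.8    2.5    7.3   94.8   -0.  -101.4]
-90 -100 [-19.8   2.5   7.3  94.8  -0.  -91.4]
-90 -112 [-19.8   2.5   7.3  94.8  -0.  -79.4]
1.075 [-4.70071948e+01  1.24808961e+01  1.26063098e+01  9.01472612e+01
 -4.55289397e-02  1.32979769e+02]
297.3186396354542 252.97984285144253 191.1748379509428 [ 0.52053772 -0.38456813  0.34126181] [[ 0.    -1.     0.001]
 [-0.959  0.     0.285]
 [-0.285 -0.001 -0.959]]
```

View pics/w1.png

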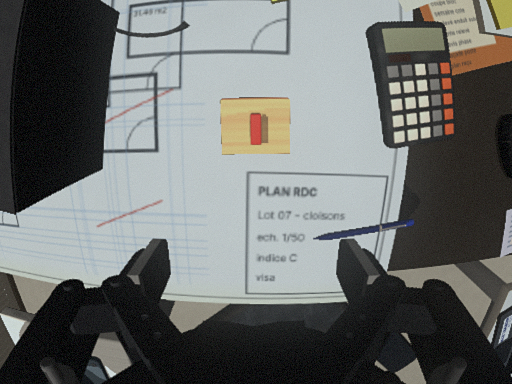

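The wrist view shows the stand at about (255,126) and the red head at (256,128). I'll use yaw +90, because it keeps joint 6 well within range.

```bash
cat >> h.py <<'E'
def redmask(im):
    h=cv2.cvtColor(im,cv2.COLOR_RGB2HSV); return (h[...,1]>140)&(h[...,2]>70)&((h[...,0]<6)|(h[...,0]>172))
def rect(P):
    r=cv2.minAreaRect(P[:,:2].astype(np.float32)); return np.round(r[0],4),np.round(r[1],4),round(r[2],1)
def wcloud(d,m):  # fisheye depth cloud (depth along axis)
    r,c=np.nonzero(m); v,o=ray(d,np.c_[c,r],True); zc=v@d["R"][2]; return o+v*(d["range_z"][r,c]/zc)[:,None]
E
python3 - <<'E'
from h import *
def an(d,u,v):
    W=np.zeros((384,512),bool); W[max(v-60,0):v+60,u-70:u+70]=True
    m=redmask(d["image"])&W; 
    P=wcloud(d,m); print("red",m.sum(),"z",np.percentile(P[:,2],[5,50,95]).round(4))
    T=P[P[:,2]>.064]; print(" top by depth",rect(T), len(T))
    h=cv2.cvtColor(d["image"],cv2.COLOR_RGB2HSV); s=W&(h[...,1]>70)&(h[...,0]>8)&(h[...,0]<28)
    P=wcloud(d,s|m); T=P[(P[:,2]>.034)&(P[:,2]<.046)]; print(" stand",rect(T),len(T),np.median(T[:,2]))
d=dict(np.load("w1.npz")); an(d,255,126)
bot.move_ptp([.50,-.384,.16],[-90,0,90])
d=optics.get_image("wrist"); np.savez("w2.npz",**d)
c=onplane(d,[[0,0]],0)
X=np.array([.501,-.384,.068]); p=d["R"]@X+d["t"]; th=np.arctan2(np.hypot(*p[:2]),p[2]); e=p[:2]/np.hypot(*p[:2])
u=d["cx"]+d["fx"]*th*e[0]; v=d["cy"]+d["fy"]*th*e[1]; print(u,v)
an(d,int(u),int(v))
cv2.imwrite("pics/w2.png",d["image"][:,:,::-1]); print(sensors.get_t(),sensors.get_qpos().round(1),sensors.get_eef_pos(),sensors.get_orientation())
E
```

```text
red 305 z [0.0756 0.0767 0.078 ]
 top by depth (array([ 0.4993, -0.3872]), array([0.0271, 0.0081]), 0.0) 305
 stand (array([ 0.4993, -0.3869]), array([0.0558, 0.0694]), 1.0) 3409 0.04084182679785109
253.84961569296374 205.33667770117154
red 407 z [0.0757 0.0767 0.0778]
 top by depth (array([ 0.4698, -0.3877]), array([0.0851, 0.0087]), 1.4) 407
 stand (array([ 0.4992, -0.387 ]), array([0.0559, 0.0697]), 0.9) 4573 0.0407616801591644
3.775 [-43.6  18.5  13.   84.6  -0.  -43.6] [ 0.49995408 -0.38411092  0.16013457] [-9.00078728e+01  8.34599213e-03  8.99826290e+01]
```

View pics/w2.png

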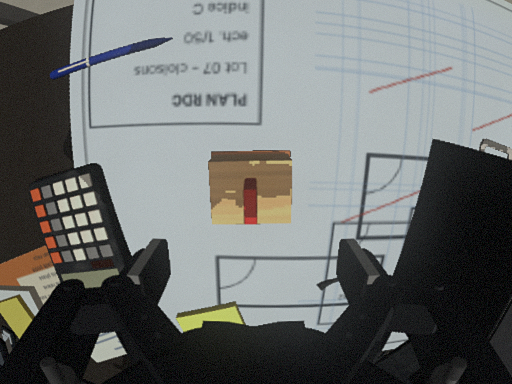

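The view shows the stand at (250,187) and the red head at (250,200). Both wrist views agree on (0.4993, -0.387), with yaw about 1°. I'll grasp there and lift.

```bash
python3 - <<'E'
from h import *
x,y=.4995,-.3868
bot.move_ptp([x,y,.12],[-90,0,91])
print(bot.line_to([x,y,.0655],rate=.06,f_stop=8))
f0=sensors.get_contact_force()
bot.close_gripper(); print(sensors.get_finger_gap(),sensors.get_eef_pos().round(4),f0.round(2),sensors.get_contact_force().round(2))
print(bot.line_to([x,y,.125],rate=.06,f_stop=25)); print(sensors.get_finger_gap(),sensors.get_contact_force().round(2))
d=optics.get_image("wrist"); np.savez("w3.npz",**d); cv2.imwrite("pics/w3.png",d["image"][:,:,::-1])
d=optics.get_image("side"); np.savez("s3.npz",**d)
print(sensors.get_t())
E
```

```text
False
0.008730609993958095 [ 0.4996 -0.3869  0.0657] [-0.08  0.42 -0.53] [0.47 0.16 1.47]
False
0.008933075562517307 [-0.12  0.56 -0.77]
7.0333
```

View pics/w3.png

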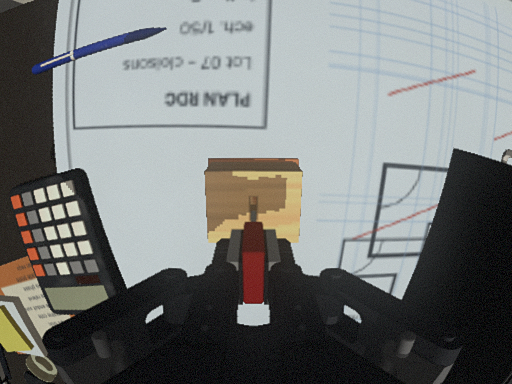

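The key is held squarely: the red head is at (254,262), between the pads, and the blade is clear of the stand. Next I look at the lock with the same wrist camera.

```bash
python3 - <<'E'
from h import *
bot.line_to([.4995,-.3868,.25],rate=.15)
bot.move_ptp([.455,-.105,.33],[-90,0,82])
bot.sleep(.2)
d=optics.get_image("wrist"); np.savez("w4.npz",**d)
v,o=ray(d,[[0,0]],True)
X=np.array([.509,-.1125,.212]); p=d["R"]@X+d["t"]; r=np.hypot(*p[:2]); th=np.arctan2(r,p[2])
u=int(d["cx"]+d["fx"]*th*p[0]/r); v=int(d["cy"]+d["fy"]*th*p[1]/r); print(u,v)
W=np.zeros((384,512),bool); W[max(0,v-70):v+70,u-70:u+70]=True
h=cv2.cvtColor(d["image"],cv2.COLOR_RGB2HSV)
P=wcloud(d,W); k=(P[:,2]>.205)&(P[:,2]<.222)&(np.hypot(P[:,0]-.509,P[:,1]+.1125)<.04); print("locktop",rect(P[k]),np.median(P[k][:,2]),k.sum())
m=W&(h[...,1]>100)&(h[...,0]>18)&(h[...,0]<35)&(h[...,2]>100)
r,c=np.nonzero(m); print("yellow",rect(onplane(d,np.c_[c,r],.212,True)),m.sum())
cv2.imwrite("pics/w4.png",cv2.resize(d["image"][max(0,v-70):v+100,u-100:u+100,::-1],None,fx=3.5,fy=3.5,interpolation=cv2.INTER_CUBIC)); print(max(0,v-70),u-100,sensors.get_t(),sensors.get_eef_pos(),sensors.get_orientation())
E
```

```text
254 251
locktop (array([ 0.4871, -0.1107]), array([0.0224, 0.0019]), 80.7) 0.2064029042059037 12
yellow (array([0., 0.]), array([0., 0.]), 0.0) 0
181 154 9.4083 [ 0.45513486 -0.10582806  0.32928606] [-8.99262554e+01 -1.35680879e-02  8.19189262e+01]
```

View pics/w4.png

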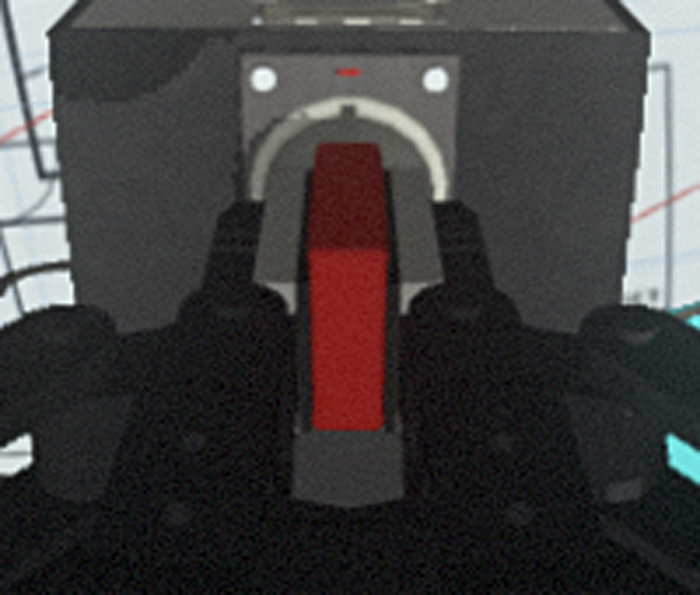

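The lock is hidden behind the held key, at crop (350,200), so I'll look from further forward.

```bash
python3 - <<'E'
from h import *
bot.line_to([.55,-.125,.33],rate=.15); bot.sleep(.2)
d=optics.get_image("wrist"); np.savez("w5.npz",**d)
X=np.array([.509,-.1125,.212]); p=d["R"]@X+d["t"]; r=np.hypot(*p[:2]); th=np.arctan2(r,p[2])
u=int(d["cx"]+d["fx"]*th*p[0]/r); v=int(d["cy"]+d["fy"]*th*p[1]/r); print(u,v)
W=np.zeros((384,512),bool); W[max(0,v-70):v+70,u-70:u+70]=True
h=cv2.cvtColor(d["image"],cv2.COLOR_RGB2HSV)
P=wcloud(d,W); k=(P[:,2]>.205)&(P[:,2]<.222)&(np.hypot(P[:,0]-.509,P[:,1]+.1125)<.04); print("locktop",rect(P[k]),np.median(P[k][:,2]),k.sum())
k=(P[:,2]>.16)&(P[:,2]<.18); print("unit",rect(P[k]))
m=W&(h[...,1]>100)&(h[...,0]>18)&(h[...,0]<35)&(h[...,2]>80)
r,c=np.nonzero(m); print("yellow",rect(onplane(d,np.c_[c,r],.212,True)),m.sum())
v0=max(0,v-50);cv2.imwrite("pics/w5.png",cv2.resize(d["image"][v0:v+60,u-65:u+65,::-1],None,fx=6,fy=6 if v-v0>39 else 5,interpolation=cv2.INTER_CUBIC)[:600]); print(v0,u-65,sensors.get_t(),sensors.get_eef_pos(),sensors.get_orientation())
E
```

```text
262 144
locktop (array([ 0.508 , -0.1137]), array([0.0455, 0.0461]), 36.6) 0.21210898969176933 2314
unit (array([ 0.5235, -0.1128]), array([0.1438, 0.1233]), 82.0)
yellow (array([ 0.5083, -0.114 ]), array([0.0342, 0.0337]), 82.2) 1267
94 197 10.4583 [ 0.54952134 -0.12488498  0.33062595] [-9.00458042e+01  1.15112415e-02  8.19975105e+01]
```

View pics/w5.png

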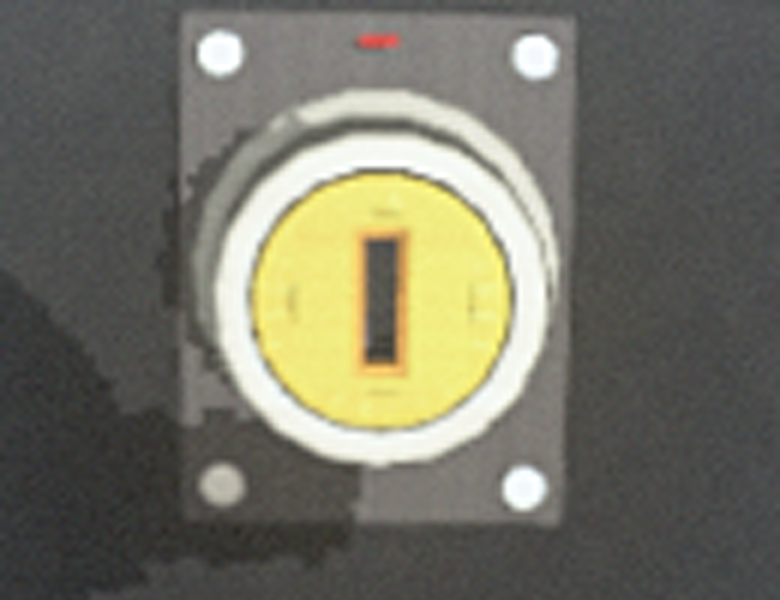

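The keyhole is sharp and centred at crop (383,303). That puts the keyway at (0.5082, -0.1139, 0.212) with unit yaw about -8°. I'll start inserting.

```bash
cat >> h.py <<'E'
KX,KY,Y0=.5083,-.1139,82.
def st(tag=""):
    print(tag,"t%.2f"%sensors.get_t(),"p",sensors.get_eef_pos().round(4),"yaw %.1f"%sensors.get_orientation()[2],"F",sensors.get_contact_force().round(1),"M",sensors.get_wrist_torque().round(2),"gap %.4f"%sensors.get_finger_gap())
E
python3 - <<'E'
from h import *
bot.line_to([KX,KY,.33],[-90,0,Y0],rate=.15)
bot.line_to([KX,KY,.278],rate=.08); bot.sleep(.3); st("above")
print(bot.line_to([KX,KY,.235],rate=.02,f_stop=6)); st("stop"); bot.sleep(.3); st()
E
```

```text
above t12.00 p [ 0.5085 -0.114   0.2786] yaw 82.0 F [ 0.1  0.5 -1.9] M [-0.02  0.01 -0.02] gap 0.0090
True
stop t13.48 p [ 0.5086 -0.1134  0.2459] yaw 82.0 F [ 0.6 -0.1  3.1] M [ 0.05 -0.09  0.02] gap 0.0094
 t13.78 p [ 0.5085 -0.1133  0.2458] yaw 82.0 F [ 1.4 -1.1  4. ] M [-0.23 -0.15  0.05] gap 0.0096
```

The key is 23.7 mm deep, so it is past the first wafer and resting on the second. I'll wiggle it while pushing lightly.

```bash
python3 - <<'E'
from h import *
F0=-1.9; zc=sensors.get_eef_pos()[2]-.0005
yaw=0
def go(a):
    global zc,yaw
    z=sensors.get_eef_pos()[2]; F=sensors.get_contact_force()[2]-F0
    if F<6: zc-=.001
    elif F>11: zc+=.0005
    zc=max(zc,z-.006)
    bot.line_to([KX,KY,zc],[-90,0,Y0+a],rate=.008); yaw=a
    return sensors.get_eef_pos()[2]
t0=sensors.get_t(); done=False
for a in [4,8,12,16,20,24,16,8,0,-4,-8,-12,-16,-20,-24,-16,-8,0]:
    z=go(a); st(a)
    if z<.2445: print("dropped"); break
    if sensors.get_t()-t0>14: break
E
```

```text
4 t14.10 p [ 0.5079 -0.1135  0.2435] yaw 85.9 F [ 0.3  0.8 -0.4] M [ 0.18 -0.03  0.01] gap 0.0091
dropped
```

```bash
python3 - <<'E'
from h import *
print(bot.line_to([KX,KY,.233],[-90,0,Y0+4],rate=.015,f_stop=9)); st("a")
bot.sleep(.2); st("b")
E
```

```text
True
a t14.66 p [ 0.5087 -0.1135  0.2376] yaw 86.0 F [0.1 0.1 3.9] M [-0.    0.02  0.1 ] gap 0.0093
b t14.86 p [ 0.5086 -0.1135  0.2376] yaw 86.0 F [-0.1  0.6  3.5] M [-0.17  0.03  0.06] gap 0.0094
```

The key is home by depth: z is 0.2376 against an expected 0.2375. I'll press a little harder to confirm that, then turn it clockwise.

```bash
python3 - <<'E'
from h import *
z=sensors.get_eef_pos()[2]
bot.line_to([KX,KY,z-.003],rate=.01,f_stop=7); st("press"); 
zc=z-.0015
for a in range(-5,-96,-10):
    bot.line_to([KX,KY,zc],[-90,0,Y0+a],rate=.01,f_stop=40); st(a)
    if abs(sensors.get_wrist_torque()[2])>1.5: break
d=optics.get_image("top"); np.savez("t6.npz",**d)
E
```

```text
press t15.08 p [ 0.5086 -0.1135  0.2376] yaw 86.1 F [-0.6  0.3  3.3] M [0.   0.04 0.04] gap 0.0095
-5 t15.41 p [ 0.5087 -0.1133  0.2375] yaw 77.0 F [-1.1  1.7  7.2] M [0.42 0.17 0.11] gap 0.0092
-15 t15.73 p [ 0.5087 -0.1132  0.2375] yaw 67.0 F [-1.2  1.1  8.4] M [0.45 0.18 0.11] gap 0.0092
-25 t16.06 p [ 0.5088 -0.1131  0.2376] yaw 57.0 F [-0.8  2.2  8.3] M [0.49 0.12 0.08] gap 0.0092
-35 t16.38 p [ 0.5089 -0.113   0.2375] yaw 47.0 F [-0.   2.1  7.5] M [0.63 0.05 0.12] gap 0.0096
-45 t16.71 p [ 0.509  -0.1129  0.2375] yaw 37.0 F [-0.3  2.6  8. ] M [0.59 0.03 0.14] gap 0.0094
-55 t17.03 p [ 0.5091 -0.1129  0.2375] yaw 27.0 F [0.  2.9 6.9] M [ 0.62 -0.01  0.15] gap 0.0091
-65 t17.36 p [ 0.5092 -0.1128  0.2375] yaw 17.1 F [1.4 2.8 6.9] M [ 0.61 -0.09  0.11] gap 0.0093
-75 t17.68 p [ 0.5094 -0.1128  0.2375] yaw 7.1 F [0.7 3.  7.9] M [ 0.6  -0.2   0.15] gap 0.0097
-85 t18.01 p [ 0.5095 -0.1128  0.2375] yaw -2.9 F [1.5 3.8 6.8] M [ 0.65 -0.23  0.16] gap 0.0092
-95 t18.33 p [ 0.5096 -0.1128  0.2375] yaw -12.9 F [1.9 3.1 7.5] M [ 0.64 -0.3   0.13] gap 0.0093
```

```bash
python3 - <<'E'
from h import *
zc=sensors.get_eef_pos()[2]-.0015
for a in range(-97,-110,-2):
    bot.line_to([KX,KY,zc],[-90,0,Y0+a],rate=.01); bot.sleep(.15); st(a)
    if abs(sensors.get_wrist_torque()[2])>.6: break
d=optics.get_image("top"); s=optics.get_image("side"); np.savez("t7.npz",**d)
s0=dict(np.load("side0.npz"))
cv2.imwrite("pics/s7.png",np.hstack([cv2.resize(i[170:270,240:340,::-1],None,fx=4,fy=4,interpolation=cv2.INTER_CUBIC) for i in (s0["image"],s["image"])]))
E
```

```text
-97 t18.78 p [ 0.5097 -0.1128  0.2375] yaw -14.9 F [1.6 3.1 7.3] M [ 0.61 -0.28  0.25] gap 0.0092
-99 t19.18 p [ 0.5097 -0.1128  0.2375] yaw -16.9 F [1.8 3.1 6.6] M [ 0.62 -0.32  0.25] gap 0.0090
-101 t19.58 p [ 0.5097 -0.1128  0.2375] yaw -18.9 F [1.8 1.9 7.5] M [ 0.62 -0.31  0.22] gap 0.0089
-103 t19.98 p [ 0.5097 -0.1129  0.2376] yaw -20.9 F [1.7 2.9 7.6] M [ 0.63 -0.3   0.17] gap 0.0092
-105 t20.38 p [ 0.5098 -0.1129  0.2375] yaw -22.9 F [2.  3.2 7.5] M [ 0.58 -0.31  0.28] gap 0.0091
-107 t20.78 p [ 0.5098 -0.1129  0.2375] yaw -24.9 F [2.1 2.7 6.9] M [ 0.59 -0.35  0.39] gap 0.0092
-109 t21.18 p [ 0.5098 -0.1129  0.2375] yaw -26.8 F [2.  2.5 7.1] M [ 0.56 -0.4   0.57] gap 0.0092
```

View pics/s7.png

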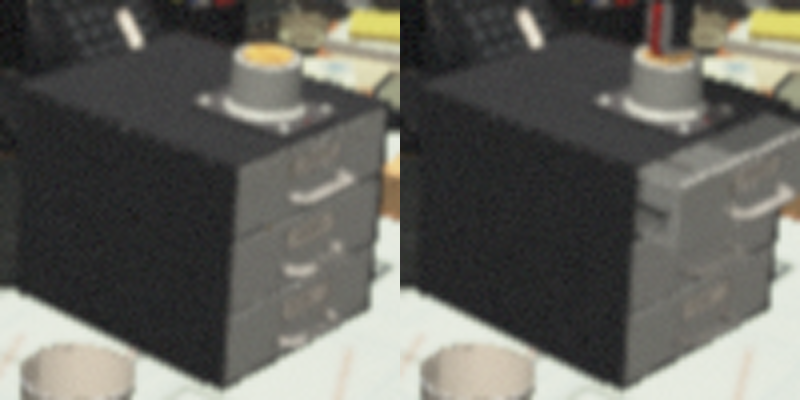

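The side view, before and after, shows the top drawer ajar and the key's head seated on the lock. The torque rise past -105° means the plug is at its stop. Last, I measure the drawer and the bystanders numerically.

```bash
python3 - <<'E'
from h import *
bot.sleep(.8); st("hold")
s=optics.get_image("side"); s0=dict(np.load("side0.npz")); a=np.radians(-8); ux=np.array([np.cos(a),np.sin(a)]); uy=np.array([-ux[1],ux[0]])
for n,d in (("before",s0),("after",s)):
    W=np.zeros((384,512),bool); W[180:270,240:345]=True
    P=world(d,W); q=P[:,:2]-[KX,KY]; X=q@ux; Y=q@uy
    k=(P[:,2]>.13)&(P[:,2]<.155)&(abs(Y)<.075)&(X<0)&(X>-.11)
    print(n,"drawer front x (unit dir) median",np.median(X[k]).round(4),k.sum())
    for nm,(u,v) in dict(cup=(259,276),glue=(184,280)).items():
        c=d["image"][v-35:v+35,u-25:u+25]; c0=s0["image"][v-35:v+35,u-25:u+25]
        print(nm,"meandiff",np.abs(c.astype(float)-c0).mean().round(2))
E
```

```text
hold t22.08 p [ 0.5098 -0.1129  0.2376] yaw -26.8 F [1.  2.7 6.8] M [ 0.61 -0.31  0.51] gap 0.0093
before drawer front x (unit dir) median -0.0456 284
cup meandiff 0.0
glue meandiff 0.0
after drawer front x (unit dir) median -0.0783 347
cup meandiff 1.44
glue meandiff 1.36
```

```bash
python3 -c "
from plant import bot
print(bot.sign_off())"
```

```text
the job is handed in; nothing more can be done
None
```

The key is fully home in the lock and turned past a quarter turn, the top drawer is ajar, and the gripper is still holding the key turned. The job was handed in at about 22 s of the 72 s allowed.

- **Insertion:** the first wafer let the key through straight away. The second stopped it at about 24 mm and let go after a 4° twist under about 6 N of push. The tool stopped at z 0.2376 against 0.2375 expected for fully home, and pressing harder did not move it further.
- **Turn:** I turned the gripper 109° clockwise. The twisting torque rose to 0.5–0.6 N m over the last few degrees, which means the plug is at its stop. It held steady for 0.8 s before I handed in.
- **Drawer:** the side camera measured it about 33 mm out, which corresponds to about 1.63 rad of plug turn (a quarter turn is 1.571).
- **Cup and glue stick:** their image patches before and after differ only by what looks like camera noise (about 1.4 grey levels), so neither moved.

One check disagreed a little: turning torque read 0.11–0.16 N m during the move and 0.17–0.28 N m when paused up to 105°, before the rise at the stop. I expected about 0.25 N m. The depth and drawer readings both say the key is fully in and turned.

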